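# Clamp the metal tray in the screw press

## Task

Get the bare metal tray clamped for spot welding: on the press that holds it, wind the crank clockwise until the rubber foot just touches the tray, then give it a quarter turn more and let go. Do not overtighten it, or the thin tray will dent, and leave the other press, with the yellow cover in it, alone.

Things in the scene. Friction and masses are not known exactly. Their poses are not given: they have to be found in the camera images.
- press: Blue bench screw press holding the bare metal tray: base 170 (x) x 200 (y) x 20 mm, columns at y +-85, beam top 165 mm high, upright screw in the middle. Origin: on the screw axis, on the table. Crank grip: upright red post, 24 mm diameter, 56 tall, free to spin on its pin. At crank angle q (rad) its axis is at x = -85 cos q, y = 85 sin q, its foot (top of the arm) at z = 223 - 6.37 q mm.
- crank (a joint): Crank angle of that press, rad: 0 fully up (arm to the press's -x), grows clockwise from above, winding the screw down 40 mm a turn, crank and all; stop at 6.2. Starts at 0.5 to 2.0. The sprung rubber foot (44 mm diameter, 1.2 N/mm) meets the tray at 3.14 (arm to +x); a quarter turn is 1.57. Needs 2 to 3 N at the grip; stays where left. Nothing near rises over the arm but its hub, by 6 mm.
- tray: Bare metal sheet tray lying bottom up on that press's base, centred under the screw to about 7 mm: 150 x 120 x 40 mm, about 0.4 kg, loose. Origin: centre of its underside, 20 mm above the table; its top is 60 mm above the table.
- spare_press: The other press, of the same make and size, with a yellow painted cover of the tray's shape in it; not to be touched. Origin on its screw axis, on the table. Its own red grip reaches at most 279 mm above the table and 97 mm out from the axis.
There are look-alikes about, which are no part of the job. Of the things shaped like the tray, the metal one is meant.

How it is judged:
By the outcome, as a careful person would: the job done as asked, in the order asked, and still so for the second after the job is handed in, with the robot touching nothing.
It also fails if it takes over 51 s, if anything falls off the work surface, if the arm or the gripper's body presses on something with over 40 N, if the wrist force passes 120 N, or if a joint passes its speed limit or range.

## Robot

A 6-joint arm with a two-finger parallel gripper is mounted at the origin on the work surface. World frame = base frame: x ahead of the robot, y to its left, z up, the work surface at z = 0. Lengths are in mm, angles in rad, forces in N, time in s.
With the tool pointing down it reaches from about 275 to 750 mm from the base axis. Payload 10.2 kg.
Tool frame: the origin (TCP) lies at the very end of the fingers, on their centre line; the grasp point (between the pads) lies behind it (ctrl.grasp_offset is the z of the grasp point in the tool frame, in mm); z points along the fingers, y is the direction in which the jaws open and shut (so a half turn about z gives the same grasp; the last joint's range is limited). The gripper opens to 85 mm and grips with 20 to 120 N. Pads are 22 mm wide; open, the fingers measure 114 mm over their backs; the gripper's body (76 mm by 85 mm) begins 54 mm behind the grasp point. The pads swing forward as they close: fully open they stand 13 mm farther back than shut.
Start: joints at [0.895, 0.313, 1.498, -0, 1.331, -0.223], TCP at [229.692, 472.094, 202.494] pointing down, gripper open.
Joint ranges: [-2.94, 2.94], [-0.97, 2.17], [0.19, 2.56], [-1.23, 4.37], [0.02, 3.11], [-2.88, 2.88]. Speed limits (rad/s): [2.39, 2.39, 3.01, 3.14, 3.14, 3.14].

## Interface

Orientations are given as a unit quaternion [w, x, y, z].
In Python, from rig import ctrl, capture, job gives the robot as it stands. The module is installed in compiled form; this text tells all that it offers.
- The arm moves only by the tool move_arm, never from a script. Its argument "series" is a list of rows, each a list of 7 numbers: the turn, a rotation vector about the tool's x, y, z in rad, then the shift along the tool's x, y, z in cm, then the opening, from 0 (shut) to 1 (fully open). A call has 1 to 5 rows; each row is the pose to reach, as a shift and turn from the pose measured when the call began, along the tool's axes at that moment; what a row does not reach only later rows make up. A row lasts 1/12 s, in which the tool goes at most 41.7 mm and 7.16 degrees, less where a joint would pass 70% of its speed; a pose out of reach is approached as far as the arm can. A call with a gripper value outside its range is refused whole. The fingers move at their own pace and stop on an object; "grip_force" is the grip in N (left out, the last holds). Time passes only in rows, so rows that repeat a pose let the fingers close. It gives the time, the measured TCP pose, the force and the opening at its end, in the units of the state.
- ctrl.sense(): the state, without advancing time (a new reading comes with each control period).
- capture(name): name is "scene" or "top" or "wrist"; returns a dict with "frame" (384x512x3 uint8, red, green, blue), "mtx" (3x3 intrinsics, pixels), "dist" ([k1, k2, p1, p2, k3] as OpenCV has them; the pictures are not rectified), "R" (3x3) and "t" (3): a world point X has camera coordinates R X + t. Camera axes: x right, y down, z forward; pixel columns grow to the right and rows downward; lengths in mm; the calibration is good to about 2 mm. A picture is of the moment at which its call begins. There is no depth.
- job.finish_job(): hands the job in, once; it reports no verdict.
The state is a dict: "time_s": time; "joints": joint angles; "dq": joint speeds; "tau": joint torques, N m; "eef_pos": TCP position; "ee_rot": TCP orientation; "force": force on the tool from outside, world axes, zero at the start; "wrist_torque": the same for the moment, N m; "grip_width": opening from 0.0 (shut) to 1.0 (fully open).
Only numpy, scipy, OpenCV 4.12 (cv2) and the standard library are available. Lean on these libraries where they do the work, as an engineer would, in place of code of your own. Each camera call takes 0.05 s, during which the arm holds its last target.

## Working session

There is one attempt and no reset: what is moved stays moved. The work goes in short steps, Python scripts to look and compute and a tool call to move; the robot and the scene stay as the last step left them, time stands still between calls to the robot, and variables do not carry over. Pictures are saved under pics/ and viewed, and the job is handed in when it is done.

Besides the shell and the picture viewer there is one more tool, called as name(argument=value, ...), one argument or row to a line, values as JSON. move_arm: Moves the arm, as the interface text tells. Its arguments: {"type":"object","properties":{"series":{"type":"array","items":{"type":"array","items":{"type":"number"}}},"grip_force":{"type":"number"}},"required":["series"]}

```bash
mkdir -p pics; python3 - <<'E'
from rig import ctrl,capture,job
import cv2,pickle
print(ctrl.sense(), ctrl.grasp_offset)
d={}
for n in ["scene","top","wrist"]:
    c=capture(n); d[n]=c; cv2.imwrite(f"pics/{n}0.png",c["frame"][:,:,::-1]); print(n,c["mtx"],c["dist"],c["R"],c["t"])
pickle.dump(d,open("cap0.pkl","wb"))
E
```

```text
{'time_s': 0.0, 'joints': array([ 8.94576160e-01,  3.13494153e-01,  1.49843364e+00,  7.56433095e-06,
        1.33100888e+00, -2.23391962e-01]), 'dq': array([0.0001097 , 0.00129321, 0.00287974, 0.00046028, 0.00347074,
       0.0011329 ]), 'tau': array([ 3.52101870e-04, -4.12269652e+01, -2.59744066e+01, -1.17537979e-04,
        4.14039561e-03,  4.74903359e-06]), 'eef_pos': array([229.50957655, 471.84939233, 201.91380823]), 'ee_rot': array([-2.95492328e-04,  2.24485424e-01,  9.74477215e-01, -6.03570098e-04]), 'force': array([ 0.38372486,  1.17014946, -0.5170078 ]), 'wrist_torque': array([-0.00865457, -0.00040642,  0.01734301]), 'grip_width': 0.9955248472024744} -18.700000000000003
scene [[452.86467745   0.         264.74966001]
 [  0.         452.86467745 191.81464148]
 [  0.           0.           1.        ]] [-0.14311358  0.          0.          0.          0.        ] [[ 0.52587422  0.85050982  0.00945233]
 [ 0.81103487 -0.49805633 -0.3068588 ]
 [-0.25627863  0.1690353  -0.95170811]] [-324.38908019 -275.73918702 1174.42179884]
top [[420.73877456   0.         259.4488527 ]
 [  0.         420.73877456 192.48113631]
 [  0.           0.           1.        ]] [-0.01247771  0.          0.          0.          0.        ] [[ 2.18573279e-02 -9.99754251e-01  3.70063412e-03]
 [-9.89278428e-01 -2.21626170e-02 -1.44350305e-01]
 [ 1.44396847e-01 -5.05845554e-04 -9.89519729e-01]] [  75.7269595   461.53042384 1084.05313225]
wrist [[274.40685507   0.         256.2154862 ]
 [  0.         274.40685507 189.40834408]
 [  0.           0.           1.        ]] [-0.04184622  0.          0.          0.          0.        ] [[ 0.43816197  0.89889285 -0.00239562]
 [ 0.86310446 -0.41996952  0.28049296]
 [ 0.25112703 -0.12496901 -0.95985309]] [-524.51519072  -34.19443961  379.2768003 ]
```

View pics/scene0.png

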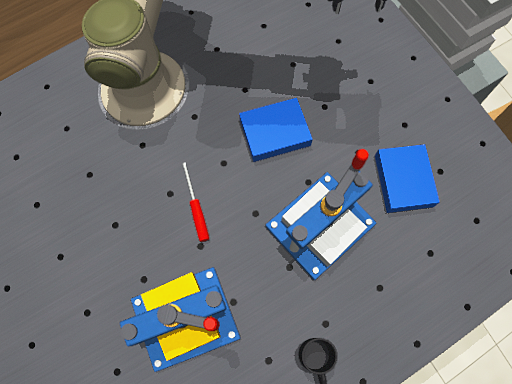

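View pics/top0.png

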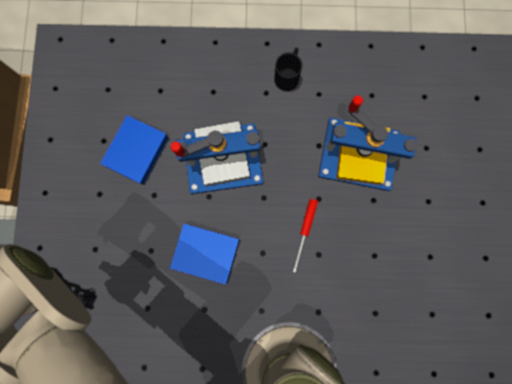

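View pics/wrist0.png

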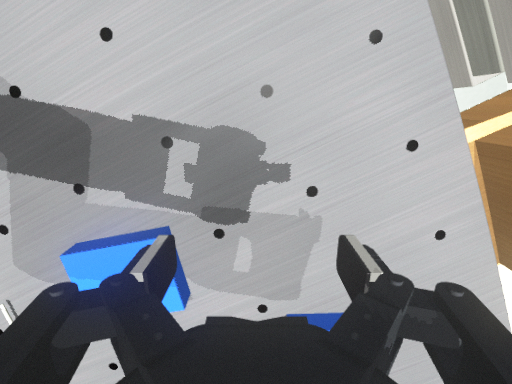

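Red things that could be taken for the grip:
- Metal-tray press grip: scene (361,158), top (177,148).
- Yellow-cover press grip: scene (211,324), top (357,103).
- Screwdriver handle: scene (200,220), top (309,217).

The blue blocks are decoys for the tray. I choose the first grip and check it in a crop.

```bash
cat > h.py <<'E'
import numpy as np,cv2,pickle
def ray(c,p):
    n=cv2.undistortPoints(np.array([[p]],float),c["mtx"],c["dist"])[0,0]
    return -c["R"].T@c["t"], c["R"].T@np.array([n[0],n[1],1])
def onz(c,p,z):
    o,d=ray(c,p); return o+d*(z-o[2])/d[2]
def tri(c1,p1,c2,p2):
    o1,d1=ray(c1,p1);o2,d2=ray(c2,p2)
    s=np.linalg.lstsq(np.c_[d1,-d2],o2-o1,rcond=None)[0]
    a=o1+d1*s[0];b=o2+d2*s[1]
    return (a+b)/2,np.linalg.norm(a-b)
def proj(c,X):
    return cv2.projectPoints(np.atleast_2d(np.array(X,float)),cv2.Rodrigues(c["R"])[0],c["t"],c["mtx"],c["dist"])[0][:,0]
E
python3 - <<'E'
from h import *
d=pickle.load(open("cap0.pkl","rb"))
a=d["scene"]["frame"][140:290,250:400];b=d["top"]["frame"][110:210,150:290]
im=np.hstack([cv2.resize(a,(400,400),interpolation=2),cv2.resize(b,(400,286),interpolation=2) if 0 else cv2.copyMakeBorder(cv2.resize(b,(400,286),interpolation=2),0,114,0,0,0)])
cv2.imwrite("pics/crop0.png",im[:,:,::-1])
for n,(x0,y0,x1,y1) in dict(scene=(250,140,400,290),top=(150,110,290,210)).items():
    f=d[n]["frame"].astype(int); 
    r,g,bb=f[...,0],f[...,1],f[...,2]
    for nm,m in dict(red=(r>120)&(g<60)&(bb<60),white=(r>170)&(g>170)&(bb>170)).items():
        m=m.astype(np.uint8);k=np.zeros_like(m);k[y0:y1,x0:x1]=m[y0:y1,x0:x1]
        nn,l,s,c=cv2.connectedComponentsWithStats(k)
        for i in range(1,nn):
            if s[i,4]>4: print(n,nm,s[i],c[i].round(1))
E
```

```text
scene red [356 149  13  12 113] [361.9 154.4]
scene white [325 176   6   6  26] [327.2 178.2]
scene white [283 181  46  44 699] [305.5 202.6]
scene white [ 311  210   56   54 1346] [338.8 236.5]
scene white [366 219   6   5  27] [368.6 221.1]
scene white [271 221   6   7  30] [273.7 224. ]
scene white [313 267   6   7  31] [315.4 269.7]
top red [171 142  10  10  83] [175.3 146.5]
top white [195 122  45  15 327] [218.2 128.7]
top white [248 126   4   3  10] [249.5 127.2]
top white [186 135   4   3  11] [187.6 136.1]
top white [202 161  47  23 711] [224.5 171.7]
top white [255 176   4   4  15] [256.6 177.6]
top white [192 185   5   4  16] [194.  186.5]
```

View pics/crop0.png

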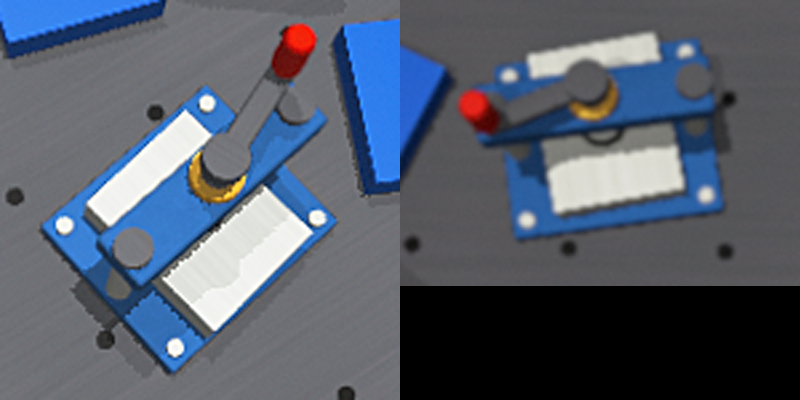

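The crop shows the metal-tray press with its red grip at the end of the crank arm: scene (362,153), top (175,146). Four white bolts mark the base corners.

```bash
python3 - <<'E'
from h import *
d=pickle.load(open("cap0.pkl","rb"));S,T=d["scene"],d["top"]
bs=[(327.2,178.2),(368.6,221.1),(273.7,224),(315.4,269.7)]
bt=[(256.6,177.6),(249.5,127.2),(194,186.5),(187.6,136.1)]
# match scene->top by world proximity
A=np.array([onz(S,p,21) for p in bs]);B=np.array([onz(T,p,21) for p in bt])
print(A.round(1));print(B.round(1));print(A.mean(0),B.mean(0))
for p in A: 
    j=np.argmin(np.linalg.norm(B-p,axis=1)); i=[k for k in range(4) if A[k] is p or (A[k]==p).all()][0]
    print(i,j,tri(S,bs[i],T,bt[j]))
print("grip",tri(S,(362.3,153.3),T,(175.3,146.5)))
sp=[(255+0,0)]
E
```

```text
[[470.8 265.4  21. ]
 [609.6 288.9  21. ]
 [498.9  96.9  21. ]
 [637.8 120.6  21. ]]
[[502.   94.5  21. ]
 [642.2 117.2  21. ]
 [473.9 262.3  21. ]
 [613.2 286.1  21. ]]
[554.27834933 192.99088972  21.        ] [557.79075412 190.01626899  21.        ]
0 2 (array([472.689195  , 261.55295533,  30.65129066]), np.float64(1.6500813626225368))
1 3 (array([610.28494369, 284.58931543,  32.11664667]), np.float64(1.108018816724203))
2 0 (array([500.50066051,  94.96656909,  30.207494  ]), np.float64(1.1693720529835099))
3 1 (array([638.29675936, 117.510384  ,  34.68740145]), np.float64(1.4677795124955249))
grip (array([519.71426804, 267.13908774, 271.92658753]), np.float64(1.9537983825840781))
```

```bash
cat >> h.py <<'E'
from scipy.spatial.transform import Rotation as Ro
def rows(targets,s):
    w,x,y,z=s["ee_rot"]; R=Ro.from_quat([x,y,z,w]).as_matrix()
    return [(R.T@(np.array(t)-s["eef_pos"])/10).round(2).tolist() for t in targets]
E
python3 - <<'E'
from h import *
from rig import ctrl
s=ctrl.sense()
p0=s["eef_pos"]
print(rows([p0+[0,0,40],p0+[0,0,80],p0+[0,0,120],[260,450,325],[520,267,325]],s))
E
```

```text
[[0.0, -0.0, -4.0], [0.0, -0.01, -8.0], [0.0, -0.01, -12.0], [-3.69, -0.65, -12.29], [-35.08, -5.73, -12.3]]
```

move_arm(
  series=[
    [0,0,0,0,0,-4,1],
    [0,0,0,0,0,-8,1],
    [0,0,0,-3,-0.5,-12.2,1],
    [0,0,0,-6.8,-1.1,-12.3,1],
    [0,0,0,-10.5,-1.7,-12.3,1],
  ],
)

```text
time_s: 0.57
eef_pos: [317.5, 410.7, 328.0]
ee_rot: [0.001, 0.223, 0.975, 0.002]
force: [0.9, 0.5, -0.5]
grip_width: 1.002
```

move_arm(
  series=[
    [0,0,0,-4,-0.6,0,1],
    [0,0,0,-8,-1.3,0,1],
    [0,0,0,-12,-2,0,1],
    [0,0,0,-16,-2.6,0,1],
    [0,0,0,-20,-3.3,0,1],
  ],
)

```text
time_s: 0.98
eef_pos: [484.5, 292.5, 328.1]
ee_rot: [0.001, 0.223, 0.975, 0.002]
force: [-0.6, -0.1, 0.0]
grip_width: 0.997
```

```bash
python3 - <<'E'
from h import *
from rig import ctrl
s=ctrl.sense()
print(s["time_s"],s["eef_pos"],s["force"],rows([[520,267,325]],s))
E
```

```text
0.9833 [484.53673569 292.5337755  328.10080078] [-0.62228532 -0.05374146  0.04870604] [[-4.3, -0.76, 0.31]]
```

move_arm(
  series=[
    [0,0,0,-4,-0.7,0,1],
    [0,0,0,-4.3,-0.8,0,1],
    [0,0,0,-4.3,-0.8,0,1],
  ],
)

```text
time_s: 1.23
eef_pos: [521.1, 265.0, 326.9]
ee_rot: [0.0, 0.225, 0.974, 0.001]
force: [-1.4, 0.8, 0.2]
grip_width: 0.997
```

```bash
python3 - <<'E'
from h import *
from rig import ctrl,capture
s=ctrl.sense(); print(s["time_s"],s["eef_pos"])
d={n:capture(n) for n in("wrist","scene","top")}
pickle.dump(d,open("cap1.pkl","wb"))
for n in("wrist","scene"): cv2.imwrite(f"pics/{n}1.png",d[n]["frame"][:,:,::-1])
c=d["wrist"]; print("cam",-c["R"].T@c["t"])
print(proj(c,[[519.7,267.1,272],[519.7,267.1,216],[556,191,220]]).round(0))
E
```

```text
1.2333 [521.11576592 264.96456487 326.89469481]
cam [455.37151153 297.15800561 497.25423718]
[[257. 195.]
 [257. 179.]
 [210. 238.]]
```

View pics/wrist1.png

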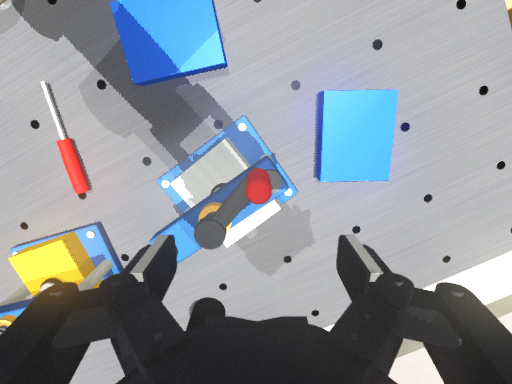

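View pics/scene1.png

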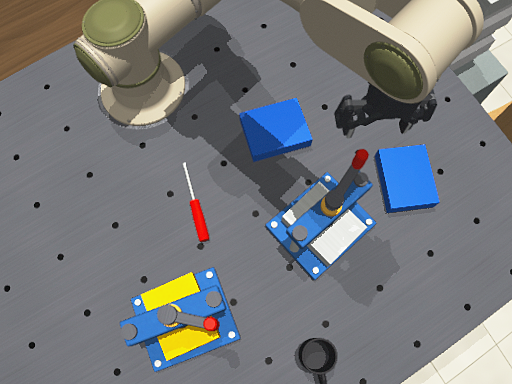

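Wrist view: the grip top is at about (258,184), roughly 11 px above the prediction, and the hub is at (211,230). I'll cross-check with the bolts.

```bash
python3 - <<'E'
from h import *
d=pickle.load(open("cap1.pkl","rb"));c=d["wrist"]
f=c["frame"].astype(int);r,g,b=f[...,0],f[...,1],f[...,2]
m=((r>120)&(g<70)&(b<70)).astype(np.uint8);m[:,:230]=0;m[:,300:]=0
n,l,s,ce=cv2.connectedComponentsWithStats(m);print(s[1:],ce[1:])
w=((r>200)&(g>200)&(b>200)).astype(np.uint8);w[260:]=0;w[:110]=0;w[:,:150]=0;w[:,310:]=0
n,l,s,ce=cv2.connectedComponentsWithStats(w);print(s[1:],ce[1:].round(1))
print("pred bolts",proj(c,[[472.3,263.9,21],[611.4,287.5,21],[500.4,95.7,21],[640,119,21]]).round(1))
for p in [(258,184)]: print(onz(c,p,271))
for p in [(211,230)]: print("hub",onz(c,p,221))
for p in [(241,127),(290.5,192),(165,184)]: print(onz(c,p,21))
print(c["R"],c["t"])
cr=cv2.resize(c["frame"][100:270,140:320],(720,680),interpolation=2)[:600]
cv2.imwrite("pics/wc1.png",cr[:,:,::-1])
E
```

```text
[[264 173   2   3   4]
 [267 175   1   1   1]
 [261 176   1   2   2]
 [246 177  25  26 241]
 [254 178   5   2   5]
 [249 180   1   1   1]
 [253 181   1   1   1]
 [249 183   4   2   4]
 [247 184   1   1   1]
 [260 184   1   2   2]
 [256 186   1   1   1]
 [258 187   1   1   1]
 [261 200   1   1   1]
 [259 202   1   1   1]] [[264.5        174.25      ]
 [267.         175.        ]
 [261.         176.5       ]
 [259.37759336 190.28215768]
 [256.         178.4       ]
 [249.         180.        ]
 [253.         181.        ]
 [250.5        183.75      ]
 [247.         184.        ]
 [260.         184.5       ]
 [256.         186.        ]
 [258.         187.        ]
 [261.         200.        ]
 [259.         202.        ]]
[[238 123   9   8  56]
 [221 139  27  30 161]
 [212 149   1   1   1]
 [210 151   1   1   1]
 [207 153   1   1   1]
 [212 153   1   1   1]
 [209 154   1   1   1]
 [213 155   5   5   5]
 [198 157  26  27 191]
 [210 156   3   4   4]
 [229 156   1   1   1]
 [215 160  10   8  18]
 [222 160   3   2   3]
 [232 160  10  12  26]
 [196 162   1   1   1]
 [225 162   4   3   6]
 [
[... 666 characters left out ...]
]
 [224.  164. ]
 [230.8 166.5]
 [219.5 167.5]
 [228.  166.5]
 [216.  168. ]
 [223.  169. ]
 [227.9 172.2]
 [233.8 171.9]
 [217.  170. ]
 [221.  170. ]
 [223.  172. ]
 [222.  175. ]
 [214.  183. ]
 [288.3 192.1]
 [250.1 223. ]
 [231.  223. ]
 [230.  226. ]]
pred bolts [[242.7 127.5]
 [288.9 192.1]
 [166.6 183.8]
 [214.8 241.7]]
[511.33575359 271.79207915 271.        ]
hub [548.10199539 196.91349763 221.        ]
[470.23739863 261.70147334  21.        ]
[612.59994836 290.18323713  21.        ]
[499.38475646  92.92159562  21.        ]
[[ 0.43890152  0.89853451  0.00108846]
 [ 0.86221168 -0.42149946  0.28094345]
 [ 0.25289617 -0.12236802 -0.95972371]] [-467.41121399 -407.07501707  398.42760662]
```

View pics/wc1.png

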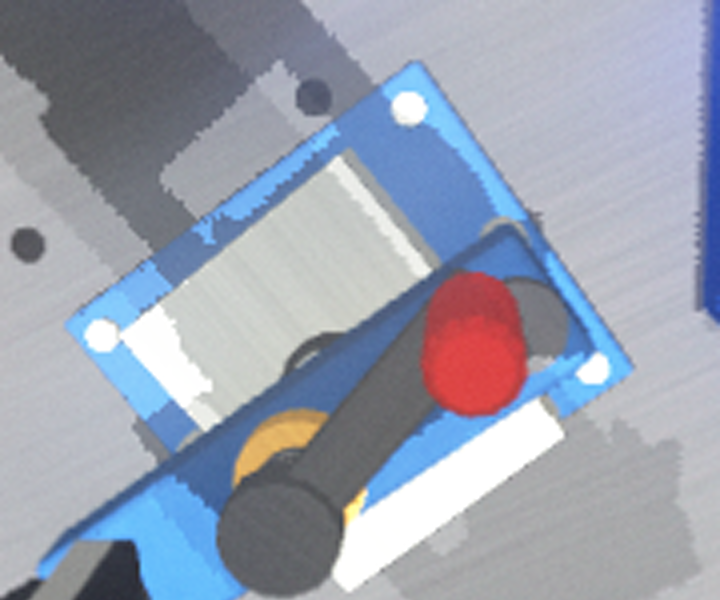

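The bolts match to about 1 px. In the crop, the top face of the grip is centred at wrist (258.7,191.5) and the hub at (210,234.5).

```bash
python3 - <<'E'
from h import *
d=pickle.load(open("cap1.pkl","rb"));c=d["wrist"]
print(onz(c,(258.7,191.5),271),onz(c,(210,234.5),221))
print(tri(c,(258.7,191.5),d["scene"],(362.3,153.3)))
from rig import ctrl
s=ctrl.sense();print(rows([[519,268,290],[519,268,260],[519,268,227]],s))
E
```

```text
[517.61738833 269.40812128 271.        ] [552.3764464  193.30163692 221.        ]
(array([518.80531028, 269.38563521, 268.09867775]), np.float64(1.017801102432557))
[[0.02, 0.03, 3.84], [0.03, 0.02, 6.84], [0.03, 0.01, 10.14]]
```

move_arm(
  series=[
    [0,0,0,0.1,0.1,3,1],
    [0,0,0,0.3,0.2,6,1],
    [0,0,0,0.3,0.2,8.5,1],
    [0,0,0,0.3,0.2,10,1],
    [0,0,0,0.3,0.2,10,1],
  ],
)

```text
time_s: 1.8
eef_pos: [515.0, 271.7, 225.5]
ee_rot: [-0.001, 0.222, 0.975, 0.001]
force: [-0.0, 0.1, -0.3]
grip_width: 0.997
```

```bash
python3 - <<'E'
from h import *
from rig import ctrl,capture
d={n:capture(n) for n in("wrist","scene")}
s=ctrl.sense();print(s["eef_pos"],s["force"])
cv2.imwrite("pics/w2.png",d["wrist"]["frame"][:,:,::-1])
E
```

```text
[516.84949358 271.81788333 229.42952202] [ 0.45447355  0.70946172 -0.85451237]
```

View pics/w2.png

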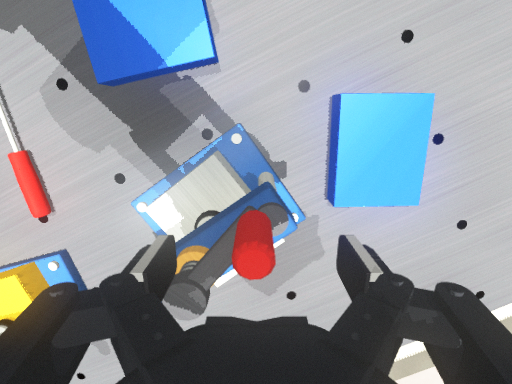

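The post stands between the fingers, at about (254,245). I nudge a little and close.

move_arm(
  series=[
    [0,0,0,-0.2,-0.2,0.1,1],
    [0,0,0,-0.2,-0.2,0.1,0],
    [0,0,0,-0.2,-0.2,0.1,0],
    [0,0,0,-0.2,-0.2,0.1,0],
    [0,0,0,-0.2,-0.2,0.1,0],
  ],
  grip_force=30,
)

```text
time_s: 2.32
eef_pos: [517.9, 269.2, 228.8]
ee_rot: [0.002, 0.222, 0.975, 0.002]
force: [-0.4, -0.3, 0.9]
grip_width: 0.452
```

move_arm(
  series=[
    [0,0,0,0,0,0,0],
    [0,0,0,0,0,0,0],
    [0,0,0,0,0,0,0],
    [0,0,0,0,0,0,0],
  ],
)

```text
time_s: 2.65
eef_pos: [518.0, 269.0, 229.1]
ee_rot: [0.002, 0.222, 0.975, 0.002]
force: [-0.3, -1.1, 2.6]
grip_width: 0.258
```

```bash
cat > arc.py <<'E'
from h import *
import sys
from rig import ctrl
C=np.array([555.3,191.5]);psi=0.165
def pos(q,dz=12): 
    a=psi+np.pi-q
    return np.array([C[0]+85*np.cos(a),C[1]+85*np.sin(a),223-6.37*q+dz])
E
python3 - <<'E'
from arc import *
s=ctrl.sense();P=s["eef_pos"];print(s["time_s"],P,s["force"],s["grip_width"])
v=P[:2]-C;print(np.hypot(*v),psi+np.pi-np.arctan2(v[1],v[0]))
for q in (1.29,1.35,1.5,1.65,1.8,2.0): print(q,pos(q).round(1),rows([pos(q)],s))
E
```

```text
2.65 [518.01970519 269.03525453 229.09248061] [-0.33595238 -1.1475136   2.58723665] 0.2576445949077857
86.03218046724012 1.2876122756987645
1.29 [518.6 268.2 226.8] [[-0.09, -0.05, 0.23]]
1.35 [523.3 270.3 226.4] [[-0.42, 0.34, 0.27]]
1.5 [535.4 274.1 225.4] [[-1.35, 1.21, 0.38]]
1.65 [548.  276.2 224.5] [[-2.39, 1.94, 0.48]]
1.8 [560.8 276.3 223.5] [[-3.53, 2.5, 0.58]]
2.0 [577.5 273.6 222.3] [[-5.16, 2.98, 0.71]]
```

move_arm(
  series=[
    [0,0,0,-0.4,0.4,0.05,0],
    [0,0,0,-1.3,1.25,0.15,0],
    [0,0,0,-2.35,1.95,0.25,0],
    [0,0,0,-3.5,2.5,0.35,0],
    [0,0,0,-3.5,2.5,0.35,0],
  ],
)

```text
time_s: 3.07
eef_pos: [562.6, 275.9, 225.7]
ee_rot: [0.003, 0.223, 0.975, 0.002]
force: [2.1, -2.9, 2.0]
grip_width: 0.259
```

```bash
cat >> arc.py <<'E'
def rep(qs,dz=14):
    s=ctrl.sense();P=s["eef_pos"];print(s["time_s"],P,s["force"],s["grip_width"])
    v=P[:2]-C;print("r",np.hypot(*v),"q",psi+np.pi-np.arctan2(v[1],v[0]))
    for q in qs: print(q,pos(q,dz).round(1),rows([pos(q,dz)],s))
E
python3 -c "
from arc import *
rep((2,2.2,2.4,2.6))"
```

```text
3.0667 [562.61657633 275.90857998 225.6622258 ] [ 2.12103597 -2.9354723   2.00466155] 0.2592321335699008
r 84.7250887478421 q 1.822260689981079
2 [577.5 273.6 224.3] [[-1.44, 0.43, 0.15]]
2.2 [593.4 267.5 223. ] [[-3.13, 0.57, 0.29]]
2.4 [607.7 258.4 221.7] [[-4.82, 0.38, 0.42]]
2.6 [619.9 246.7 220.4] [[-6.43, -0.15, 0.55]]
```

Forces are small and the radius agrees. I continue.

move_arm(
  series=[
    [0,0,0,-1.45,0.4,0.15,0],
    [0,0,0,-3.1,0.55,0.3,0],
    [0,0,0,-4.8,0.35,0.4,0],
    [0,0,0,-6.4,-0.15,0.55,0],
    [0,0,0,-6.4,-0.15,0.55,0],
  ],
)

```text
time_s: 3.48
eef_pos: [620.7, 243.4, 220.5]
ee_rot: [0.002, 0.224, 0.975, 0.0]
force: [-5.6, -9.2, 6.3]
grip_width: 0.257
```

```bash
python3 -c "
from arc import *
rep((2.6,2.8,3.0,3.14,3.3))
from rig import capture
c=capture('scene');cv2.imwrite('pics/s3.png',c['frame'][:,:,::-1])"
```

```text
3.4833 [620.67055515 243.40186133 220.49693305] [-5.64327276 -9.21568577  6.32278035] 0.25671061701018344
r 83.46923199302537 q 2.63554310859769
2.6 [619.9 246.7 220.4] [[0.21, 0.26, 0.01]]
2.8 [629.6 232.7 219.2] [[-1.27, -0.57, 0.14]]
3.0 [636.3 217.2 217.9] [[-2.55, -1.68, 0.27]]
3.14 [639.1 205.6 217. ] [[-3.31, -2.6, 0.36]]
3.3 [640.3 192.1 216. ] [[-4.01, -3.76, 0.46]]
```

View pics/s3.png

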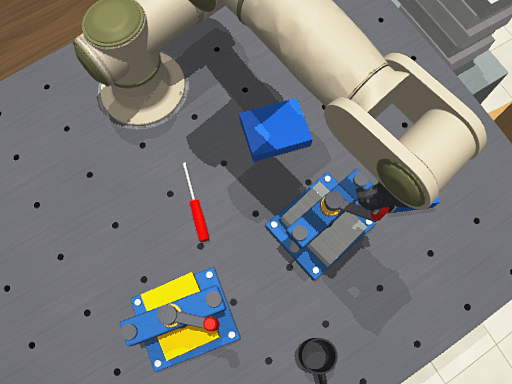

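The scene shows the grip held and the arm near +x. There is about a 10 N inward load, so I shift the centre estimate slightly inward.

```bash
sed -i 's/555.3,191.5/554.3,190.7/' arc.py; python3 -c "
from arc import *
rep((2.8,3.0,3.14,3.3),15)"
```

```text
3.5333 [620.04767662 244.20210868 220.57846709] [-6.4028103  -7.58434425  6.04839983] 0.2564733371947556
r 84.76575142277454 q 2.6235241961244764
2.8 [628.6 231.9 220.2] [[-1.31, -0.73, 0.05]]
3.0 [635.3 216.4 218.9] [[-2.59, -1.84, 0.18]]
3.14 [638.1 204.8 218. ] [[-3.34, -2.76, 0.27]]
3.3 [639.3 191.3 217. ] [[-4.04, -3.92, 0.37]]
```

move_arm(
  series=[
    [0,0,0,-0.6,-0.3,0,0],
    [0,0,0,-1.3,-0.75,0.05,0],
    [0,0,0,-2.6,-1.85,0.15,0],
    [0,0,0,-3.35,-2.75,0.25,0],
    [0,0,0,-3.35,-2.75,0.25,0],
  ],
)

```text
time_s: 3.95
eef_pos: [637.4, 202.8, 217.3]
ee_rot: [-0.0, 0.225, 0.974, -0.001]
force: [-8.9, -3.6, 1.5]
grip_width: 0.257
```

```bash
python3 -c "
from arc import *
rep((3.2,3.4,3.6,3.8,3.9),15)
print(ctrl.sense()['joints'])"
```

```text
3.95 [637.39295268 202.79840546 217.31161558] [-8.8884503  -3.63569307  1.52066148] 0.25701035265074235
r 83.96910264864925 q 3.1620077940572235
3.2 [638.8 199.7 217.6] [[-0.26, -0.21, -0.03]]
3.4 [638.9 182.8 216.3] [[-1.01, -1.73, 0.1]]
3.6 [635.7 166.1 215.1] [[-1.45, -3.37, 0.23]]
3.8 [629.2 150.4 213.8] [[-1.55, -5.07, 0.36]]
3.9 [624.8 143.2 213.2] [[-1.48, -5.91, 0.42]]
[ 1.33784860e-01  6.42290004e-01  9.59570924e-01 -1.17318274e-03
  1.54065981e+00 -9.83906592e-01]
```

```bash
sed -i 's/554.3,190.7/553.7,190.7/' arc.py; python3 -c "
from arc import *
rep((3.2,3.4,3.6,3.8,3.9),15)"
```

```text
3.95 [637.39295268 202.79840546 217.31161558] [-8.8884503  -3.63569307  1.52066148] 0.25701035265074235
r 84.56288632038667 q 3.1630300982714705
3.2 [638.2 199.7 217.6] [[-0.21, -0.24, -0.03]]
3.4 [638.3 182.8 216.3] [[-0.96, -1.76, 0.1]]
3.6 [635.1 166.1 215.1] [[-1.4, -3.4, 0.23]]
3.8 [628.6 150.4 213.8] [[-1.5, -5.09, 0.36]]
3.9 [624.2 143.2 213.2] [[-1.42, -5.94, 0.42]]
```

move_arm(
  series=[
    [0,0,0,-0.5,-0.9,0.05,0],
    [0,0,0,-0.95,-1.75,0.1,0],
    [0,0,0,-1.4,-3.4,0.25,0],
    [0,0,0,-1.5,-5.1,0.35,0],
    [0,0,0,-1.5,-5.1,0.35,0],
  ],
)

```text
time_s: 4.37
eef_pos: [626.7, 149.1, 213.2]
ee_rot: [-0.003, 0.225, 0.974, -0.001]
force: [-7.0, 2.1, -0.5]
grip_width: 0.254
```

```bash
python3 -c "
from arc import *
rep((3.9,4.0,4.2,4.4,4.5,4.55),15)
from rig import capture
for n in('scene','top'):
  c=capture(n);cv2.imwrite('pics/%s4.png'%n,c['frame'][:,:,::-1])"
```

```text
4.3667 [626.74928684 149.07131889 213.22099771] [-6.99229928  2.11899954 -0.47797742] 0.254486665370385
r 84.07821000904009 q 3.824563924164227
3.9 [624.2 143.2 213.2] [[-0.03, -0.64, 0.01]]
4.0 [619.1 136.4 212.5] [[0.13, -1.48, 0.07]]
4.2 [607.  124.5 211.2] [[0.7, -3.08, 0.21]]
4.4 [592.8 115.2 210. ] [[1.57, -4.53, 0.34]]
4.5 [585.  111.7 209.3] [[2.11, -5.19, 0.41]]
4.55 [581.  110.2 209. ] [[2.4, -5.5, 0.45]]
```

View pics/scene4.png

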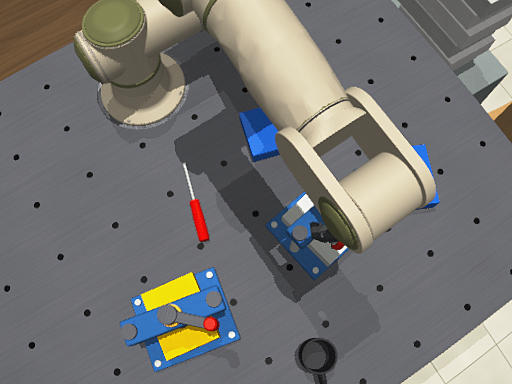

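The scene shows the grip still held at (338,245), well clear of the yellow press.

move_arm(
  series=[
    [0,0,0,0.15,-1.45,0.05,0],
    [0,0,0,0.7,-3.05,0.2,0],
    [0,0,0,1.55,-4.5,0.35,0],
    [0,0,0,2.1,-5.15,0.4,0],
    [0,0,0,2.1,-5.15,0.4,0],
  ],
)

```text
time_s: 4.88
eef_pos: [584.9, 112.7, 209.1]
ee_rot: [-0.003, 0.225, 0.974, -0.0]
force: [-1.7, 1.8, -3.1]
grip_width: 0.263
```

```bash
python3 -c "
from arc import *
rep((4.6,4.65,4.71),15)
import time
from rig import capture
for i in range(3):
  capture('top'); P=ctrl.sense()['eef_pos']; v=P[:2]-C; print(P, psi+np.pi-np.arctan2(v[1],v[0]))"
```

```text
4.8833 [584.9433934  112.65758381 209.08161552] [-1.70143539  1.75813077 -3.11675878] 0.26251334839318
r 84.06407292089081 q 4.496590721348034
4.6 [577.  108.9 208.7] [[0.55, -0.68, 0.04]]
4.65 [572.9 107.9 208.4] [[0.88, -0.96, 0.08]]
4.71 [567.9 106.9 208. ] [[1.28, -1.27, 0.12]]
[585.46560414 112.85438654 209.08513065] 4.489954542890658
[585.87189916 113.02810519 209.12404032] 4.484699273462551
[586.08759926 113.1248205  209.09810917] 4.481888430807402
```

move_arm(
  series=[
    [0,0,0,0.7,-0.75,0.05,0],
    [0,0,0,1.35,-1.3,0.1,0],
    [0,0,0,1.35,-1.3,0.1,0],
  ],
)

```text
time_s: 5.28
eef_pos: [568.0, 107.6, 207.8]
ee_rot: [-0.003, 0.225, 0.974, -0.001]
force: [-1.3, 2.7, -5.5]
grip_width: 0.258
```

```bash
python3 -c "
from arc import *
rep((4.71,),15)
from rig import capture
for i in range(4):
  c=capture(['top','wrist'][i%2]); P=ctrl.sense()['eef_pos']; v=P[:2]-C; print(P, psi+np.pi-np.arctan2(v[1],v[0]))
cv2.imwrite('pics/w5.png',c['frame'][:,:,::-1])"
```

```text
5.2833 [568.02358601 107.6179543  207.78162446] [-1.34851338  2.68508348 -5.5025069 ] 0.2578187425890165
r 84.30771870728577 q 4.706664342971992
4.71 [567.9 106.9 208. ] [[-0.02, -0.07, -0.02]]
[568.25517866 107.63535074 207.77113364] 4.703922958324478
[568.4241516  107.66479802 207.80254291] 4.701889061212837
[568.50571557 107.67977921 207.76622252] 4.700905701437043
[568.51738745 107.66103913 207.83980991] 4.700808483231457
```

View pics/w5.png

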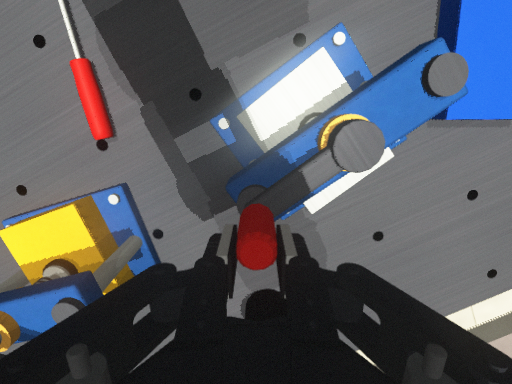

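The crank arm lies along the beam on the -y side, which is q≈4.7. I release and lift.

move_arm(
  series=[
    [0,0,0,0,0,0,0.5],
    [0,0,0,0,0,0,0.8],
    [0,0,0,0,0,0,1],
    [0,0,0,0,0,0,1],
    [0,0,0,0,0,0,1],
  ],
)

```text
time_s: 5.9
eef_pos: [568.8, 107.5, 208.1]
ee_rot: [-0.003, 0.225, 0.974, -0.001]
force: [-0.1, 0.1, 0.2]
grip_width: 0.946
```

move_arm(
  series=[
    [0,0,0,0,0,0,1],
    [0,0,0,0,0,0,1],
    [0,0,0,0,0,-1,1],
    [0,0,0,0,0,-3,1],
    [0,0,0,0,0,-6,1],
  ],
)

```text
time_s: 6.32
eef_pos: [568.2, 107.4, 267.6]
ee_rot: [-0.005, 0.225, 0.974, -0.001]
force: [0.2, 0.1, 0.9]
grip_width: 0.998
```

move_arm(
  series=[
    [0,0,0,0,0,-3,1],
    [0,0,0,0,0,-6,1],
    [0,0,0,2,1,-7,1],
    [0,0,0,5,3,-7,1],
    [0,0,0,8,5,-7,1],
  ],
)

```text
time_s: 6.73
eef_pos: [518.5, 187.8, 339.5]
ee_rot: [-0.004, 0.226, 0.974, -0.001]
force: [0.8, 0.2, -0.1]
grip_width: 0.991
```

```bash
python3 - <<'E'
from arc import *
from rig import capture
d={n:capture(n) for n in("wrist","scene","top")}
pickle.dump(d,open("cap6.pkl","wb"))
s=ctrl.sense();print(s["time_s"],s["eef_pos"],s["force"],s["grip_width"])
for n in d: cv2.imwrite(f"pics/{n}6.png",d[n]["frame"][:,:,::-1])
c=d["wrist"]
for q in(4.5,4.71,4.9): print(q,proj(c,pos(q,56)))
E
```

```text
6.8833 [517.95139705 189.04193102 339.47836416] [-0.12488296 -0.58613502 -0.58789317] 0.9981953169871061
4.5 [[220.25175759 270.28992025]]
4.71 [[208.89996122 258.69390468]]
4.9 [[200.80680835 246.42731659]]
```

View pics/wrist6.png

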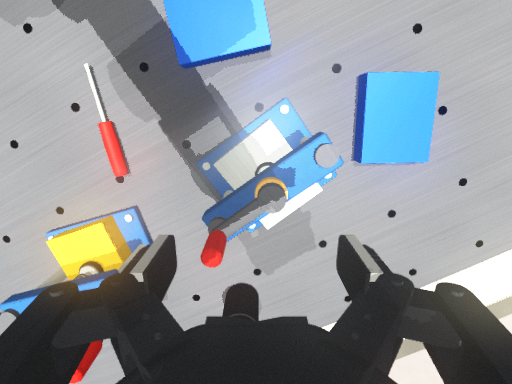

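View pics/top6.png

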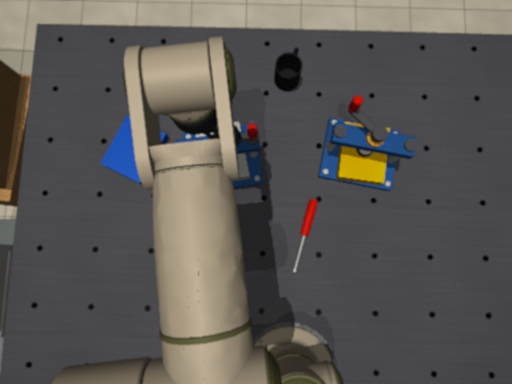

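The released grip top is at wrist (211,258), against a prediction of (209,259) for q = 4.71. The yellow press is unchanged at top (357,103), and the arm is clear. I hand in.

```bash
python3 -c "
from rig import job
print(job.finish_job())"
```

```text
the job is handed in; nothing more can be done
None
```

The tray is clamped. I gripped the red post on the metal-tray press and wound the crank clockwise from about 1.29 rad, past contact at 3.14, to about 4.70 rad. Then I let go and lifted the arm clear. The job was handed in at about 6.9 s.

- **Final crank angle:** while I still held the grip, the tool position gave 4.70 rad. After release, the wrist camera showed the grip top at (211,258) against a predicted (209,259) for 4.71, so the two agree to about 0.05 rad.
- **Forces:** the highest reading I took during winding was about 12 N, a sideways load at 2.6 rad that eased once I moved my centre estimate about 2 mm. I read the force only between moves. After lifting off, it was about zero.
- **Spare press:** the yellow-cover press looked unchanged in the last top picture.
- **Disagreement between views:** the scene and top cameras differed by about 3–4 mm on the base bolts. I used a mean of the two, which the wrist camera confirmed to about 1–2 px.
- **Not checked:** I had no direct view of the foot on the tray. That it is pressing rests on the crank angle alone.

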